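# Free the seized lock pin of a drum rotator

## Task

The lock pin with the red grip has seized in its slanting bore on the drum rotator, which only stands on its feet: work the pin free by twisting it back and forth while pulling gently along the bore, without jerking, dragging or lifting the rotator. Stand the pin tip down in the white cup and let it lean there, then turn the drum by its black tab until the tab with the white line points straight up. Leave the cup upright and the other things on the bench where they are.

Things in the scene. Friction and masses are not known exactly. Their poses are not given: they have to be found in the camera images.
- rotator: drum rotator, 200x110 mm grey base on 4 rubber feet, 2.5 kg, loose: a steady pull over 13 N along the pin drags or tips it. Origin at its underside's centre; +x along the drum's axis, away from the robot's end where the pin is; z up. Blue brackets at x = -66 and +90 mm hold the drum between centres, axis 85 mm high. Drum 56 mm in diameter, x = -20 to +65 mm
- bore_mouth (a point): centre of the upper mouth of the slanting bore, on the dark steel boss (32x32 mm across) on the bracket nearest the robot; about 56 mm behind the base's centre on -x and 146 mm high. The bore leans 28 degrees from vertical: going out of it one moves towards the rotator's -x and up. Its z axis does not follow the bore
- lock_pin: brass pin, 90 g, 14 mm thick, 92 mm long, round tip, 22 mm flange 46 to 50 mm from the tip sitting on the bore's mouth. Origin at the tip, +z along the pin to the grip. Seized for the first 20 mm out, then free; out after 46 mm. Pulled straight it holds 28 to 42 N; twisting (about 0.25 N m) takes up the friction, so with 2 to 4 mm out per radian of twist, both ways, it comes easily
- pin_grip (a point): centre of the red grip, on the pin's axis 75 mm from the tip; frame as the pin's. The grip is 10 mm thick along the pin's y, 32 mm wide along its x and runs 58 to 92 mm from the tip. At the start the pin's y is level, across the rotator
- cup: low white round cup, loose, 300 g, 80 mm across the rim, 55 mm high, wall 4 mm, floor 5 mm thick and 56 mm across inside. Origin at the centre of its underside
- drum (a joint): turn of the drum about its axis in rad: 0 when the black tab points straight up, positive when the tab leans to the rotator's right (its -y); starts at 0.52 to 0.8. While the pin is in place an orange lug on the drum meets the pin's tip before the tab is upright. Stays where it is left; about 0.06 N m to turn
- tab_top (a point): middle of the top edge of the drum's black tab, 66 mm from the drum's axis and 26 mm from the base's centre along the rotator's x; z axis points radially out of the drum, x along its axis. The tab is 8 mm thick, 36 mm long along the axis and stands 38 mm out of the drum. It carries a white line
- stain_jar: small white jar of stain, 60 mm across, 76 mm high, a bystander. Origin at the centre of its underside
- well_plate: clear 96-well plate, 86x128x14 mm, a bystander
- microtubes: clear microtube rack, 89x66 mm, a bystander

How it is judged (in metres and radians):
On the way, in this order (a step that is already met when the one before it is completed fails the run):
1. the pin is out of its bore, its tip above the bore's mouth (z of lock_pin in the frame of rotator above 0.153 m), for 0.1 s.
2. the pin stands in the cup, let go (horizontal distance between lock_pin and cup below 0.036 m and z of lock_pin in the frame of cup below 0.025 m and contact force between the fingers and lock_pin below 0.1 N), for 0.3 s.
At the end, for the whole second after the job is handed in: The drum's tab points up within 0.1 rad and is at rest; the pin rests tip down in the cup (tip within 36 mm of the cup's centre line and 25 mm of its underside, leaning less than 1.2 rad); the cup and the rotator stand upright (value of joint drum between -0.1 and 0.1 rad and velocity of joint drum between -0.05 and 0.05 rad/s and horizontal distance between lock_pin and cup below 0.036 m and z of lock_pin in the frame of cup below 0.025 m and angle between lock_pin's own z axis and vertical below 1.2 rad and linear speed of lock_pin below 0.05 m/s and angle between cup's own z axis and vertical below 0.1 rad and angle between rotator's own z axis and vertical below 0.05 rad); the robot touches nothing.
It fails at once if the rotator is dragged more than 25 mm, jerked (faster than 0.12 m/s), or tipped or lifted (distance of rotator from where it was at the start of the episode above 0.025 m or angle between rotator's own z axis and vertical above 0.15 rad or linear speed of rotator above 0.12 m/s).
It fails at once if the cup is knocked over (angle between cup's own z axis and vertical above 0.6 rad).
It fails at once if a bystander is moved more than 30 mm (distance of any of stain_jar, well_plate, microtubes from where it was at the start of the episode above 0.03 m).
It also fails if it takes over 72 s, if anything falls off the work surface, if the arm or the gripper's body presses on something with over 40 N, if the wrist force passes 120 N, or if a joint passes its speed limit or range.

## Robot

A 6-joint arm with a two-finger parallel gripper is mounted at the origin on a cart in front of the work surface, level with it; the furniture and walls round the work are solid. World frame = base frame: x ahead of the robot, y to its left, z up, the work surface at z = 0. Lengths are in mm, angles in degrees, forces in N, time in s.
With the tool pointing down it reaches from about 350 to 850 mm from the base axis. Payload 8.1 kg.
Tool frame: the origin (TCP) lies at the very end of the fingers, on their centre line; the grasp point (between the pads) lies 19 mm behind it (tcp_to_grasp is the distance from the TCP to the grasp point, in mm); z points along the fingers, x is the direction in which the jaws open and shut, and the axes are right-handed (so a half turn about z gives the same grasp; the last joint's range is limited). The gripper opens to 85 mm and grips with 20 to 120 N. Pads are 22 mm wide; open, the fingers measure 114 mm over their backs; the gripper's body (76 mm by 85 mm) begins 54 mm behind the grasp point. The pads swing forward as they close: fully open they stand 13 mm farther back than shut.
Start: joints at [69.935, 7.471, 85.268, -0, 87.261, -4.893], TCP at [157.007, 579.097, 192.392] pointing down, gripper open.
Joint ranges: [-169.43, 169.43], [-51.17, 129.36], [1.28, 143.12], [-76.62, 256.62], [0, 156.53], [-152.29, 152.29]. Speed limits (degrees/s): [136.94, 136.94, 159.86, 180, 180, 180].

## Interface

Orientations are given as [roll, pitch, yaw] about the fixed x, y, z axes, in that order (R = Rz(yaw) Ry(pitch) Rx(roll)).
In Python, from bench import * gives the robot as it stands. The module is installed in compiled form; this text tells all that it offers.
- The arm moves only by the tool apply_moves, never from a script. Its argument "targets" is text: rows parted by semicolons, each of 7 numbers parted by spaces: the turn, a rotation vector about the tool's x, y, z in rad, then the shift along the tool's x, y, z in cm, then the finger opening in cm, from 0 to 8.54. A call has exactly 5 rows; each row is the pose to reach, as a shift and turn from the pose commanded when the call began, along the tool's axes at that moment; what a row does not reach only later rows make up. A row lasts 1/10 s, in which the tool goes at most 50 mm and 8.59 degrees, less where a joint would pass 70% of its speed; a pose out of reach is approached as far as the arm can. A call with a gripper value outside its range is refused whole. The fingers move at their own pace and stop on an object; "force" is the grip in N (left out, the last holds). Time passes only in rows, so rows that repeat a pose let the fingers close, or fill a call up. It gives the time, the measured TCP pose, the force and the opening at its end, in the units of the state.
- sense(): the state, without advancing time (a new reading comes with each control period).
- snapshot(name): name is "scene" or "top" or "wrist"; returns the picture (420x560x3 uint8, red, green, blue); there is no depth.
- camera_model(name): a dict with "fx", "fy", "cx", "cy" (pixels), "position" and "attitude" of the camera in the world; the wrist camera has in their place "T_tool_cam" (4x4, takes a point from camera to tool coordinates, whose origin is the TCP and whose axes are the tool frame's). Camera axes: x right, y up, looking along -z (the intrinsics and any distortion apply to the point x, -y, -z); pixel columns grow to the right and rows downward; lengths in mm; the calibration is good to about 2 mm. A picture is of the moment at which its call begins: read the wrist's pose just before it. camera_model takes no time and is no camera call.
- hand_in(): hands the job in, once; it reports no verdict.
Trained networks look in the newest picture that a camera, given by its name, has taken for a name from the list of things; names that differ only in an ending like _2 or _b are one class to them, and where a whole thing is asked for, a point or a joint stands for the part that bears it (a point fixed in the world has none). Each returns a list of dicts, best first, with "confidence" (0 to 1); they miss things now and then, are a little off and sometimes report something else, mostly with a low value. They report only what shows in the picture. A call takes as long as a camera call.
- recognise(camera, query): "at" ([row, column] in pixels, amid what is visible of it).
- place_of(camera, query): "at" ([row, column] in pixels: a listed point, or the origin of a listed thing).
The state is a dict: "time": time; "joint_pos": joint angles; "qd": joint speeds; "joint_efforts": joint torques, N m; "tool_pos": TCP position; "tcp_rot": TCP orientation; "ft_force": force on the tool from outside, world axes, zero at the start; "wrist_torque": the same for the moment, N m; "finger_gap": finger opening in mm.
Only numpy, scipy, OpenCV 4.12 (cv2) and the standard library are available. Lean on these libraries where they do the work, as an engineer would, in place of code of your own. Each camera call takes 0.05 s, during which the arm holds its last target. There are 200 camera calls.

## Working session

There is one attempt and no reset: what is moved stays moved. The work goes in short steps, Python scripts to look and compute and a tool call to move; the robot and the scene stay as the last step left them, time stands still between calls to the robot, and variables do not carry over. Pictures are saved under pics/ and viewed, about 8 in all and at most 12, crops included, and the job is handed in when it is done.

Besides the shell and the picture viewer there is one more tool, called after "Request:" as name(argument=value, ...), one argument or row to a line, values as JSON. apply_moves: Moves the arm, as the interface text tells. Its arguments: {"type":"object","properties":{"targets":{"type":"string"},"force":{"type":"number"}},"required":["targets"]}

```bash
mkdir -p pics; cat > h.py <<'E'
from bench import *
import numpy as np, cv2
from scipy.spatial.transform import Rotation as R
def cam(n,s=None):
    m=camera_model(n)
    if n=="wrist":
        s=s or sense()
        T=np.eye(4);T[:3,:3]=R.from_euler('xyz',s['tcp_rot'],degrees=True).as_matrix();T[:3,3]=s['tool_pos']
        return m,T@np.array(m['T_tool_cam'])
    return m,None
E
python3 - <<'E'
from h import *
s=sense();print(s)
for n in ["scene","top","wrist"]:
    print(n,camera_model(n))
    im=snapshot(n);cv2.imwrite(f"pics/{n}0.png",im[:,:,::-1])
    for q in ["rotator","bore_mouth","lock_pin","pin_grip","cup","tab_top","stain_jar","well_plate","microtubes"]:
        print(n,q,[(np.round(d['at'],1).tolist(),round(d['confidence'],2)) for d in place_of(n,q)[:3]])
a=cv2.imread("pics/scene0.png");b=cv2.imread("pics/top0.png")
cv2.imwrite("pics/ab.png",cv2.resize(np.vstack([a,b]),(560*600//840*1,600)))
print(sense()['time'])
E
```

```text
{'time': 0.0, 'joint_pos': array([ 6.99341100e+01,  7.51731214e+00,  8.53312671e+01,  8.67679613e-04,
        8.72639195e+01, -4.89158969e+00]), 'qd': array([ 0.05055338,  0.00891144, -0.02398156,  0.01865996, -0.07233059,
        0.01303369]), 'joint_efforts': array([ 1.95804838e-03, -5.69378471e+01, -5.00571620e+01,  1.27845783e-04,
        1.39541994e-02,  1.14816393e-05]), 'tool_pos': array([156.78467835, 578.47106609, 191.3025156 ]), 'tcp_rot': array([-1.79989544e+02,  1.12015122e-01,  7.48256676e+01]), 'ft_force': array([-0.09381534,  0.09194405, -0.48008766]), 'wrist_torque': array([-0.00706566, -0.03197325,  0.0132997 ]), 'finger_gap': 85.71701054151396}
scene {'fx': 418.429866630503, 'fy': 418.429866630503, 'cx': 278.1613893070316, 'cy': 212.4375468196573, 'position': array([-320.08993997, -656.43796274,  711.9702552 ]), 'attitude': array([ 62.55068512,  -0.6257478 , -52.24867448])}
scene rotator [([248.1, 297.6], 0.8), ([223.8, 293.4], 0.58)]
scene bore_mouth [([216.6, 291.7], 0.76)]
scene lock_pin [([221.0, 292.2], 0.47)]
scene pin_grip [([207.8, 291.7], 0.45)]
scene cup [
[... 795 characters left out ...]
ate [([191.6, 154.5], 0.9)]
top microtubes [([200.9, 373.9], 0.63)]
wrist {'fx': 337.88254535041415, 'fy': 337.88254535041415, 'cx': 278.00653481261935, 'cy': 207.23285027895497, 'T_tool_cam': array([[ 9.99999767e-01,  4.17755108e-04, -5.40066932e-04,
         3.25388633e-01],
       [ 2.47543752e-04, -9.58988746e-01, -2.83444039e-01,
        -7.16123422e+01],
       [-6.36328305e-04,  2.83443839e-01, -9.58988626e-01,
        -1.80816462e+02],
       [ 0.00000000e+00,  0.00000000e+00,  0.00000000e+00,
         1.00000000e+00]])}
wrist rotator []
wrist bore_mouth []
wrist lock_pin []
wrist pin_grip []
wrist cup []
wrist tab_top []
wrist stain_jar []
wrist well_plate []
wrist microtubes []
1.5
```

```bash
python3 - <<'E'
from h import *
a=cv2.imread("pics/scene0.png")[150:330,140:440];b=cv2.imread("pics/top0.png")[140:290,130:430]
f=lambda i:cv2.resize(i,None,fx=2.0,fy=2.0,interpolation=cv2.INTER_CUBIC)
c=np.vstack([f(a),f(b)[:240]]);cv2.imwrite("pics/v1.png",c);print(c.shape)
def ray(n,rc):
    m=camera_model(n);r,c=rc
    d=np.array([(c-m['cx'])/m['fx'],-(r-m['cy'])/m['fy'],-1.]);Rm=R.from_euler('xyz',m['attitude'],degrees=True).as_matrix()
    return np.array(m['position']),Rm@d
def atz(n,rc,z):
    o,d=ray(n,rc);return np.round(o+d*(z-o[2])/d[2])
P={'rotator':((248.1,297.6),(200.5,278.4),0),'bore':((216.6,291.7),(215.8,289.9),146),'grip':((207.8,291.7),(220.7,287.1),172),'cup':((300.4,343.7),(244.2,354.4),0),'tab':((209.1,313.6),(189.1,290.4),136),'jar':((229.9,180.1),(254.4,170.8),0),'well':((207.4,215.2),(191.6,154.5),0),'tubes':((286.9,388.6),(200.9,373.9),0)}
for k,(s,t,z) in P.items():
    o1,d1=ray('scene',s);o2,d2=ray('top',t)
    A=np.stack([d1,-d2],1);x=np.linalg.lstsq(A,o2-o1,rcond=None)[0];p=o1+d1*x[0];q=o2+d2*x[1]
    print(k,atz('scene',s,z),atz('top',t,z),np.round((p+q)/2),np.linalg.norm(p-q).round(1))
E
```

```text
(600, 600, 3)
rotator [613. -22.   0.] [620. -16.   0.] [621. -16.  -6.] 0.1
bore [549. -40. 146.] [554. -47. 146.] [551. -44. 147.] 8.3
grip [553. -37. 172.] [537. -38. 172.] [539. -41. 178.] 9.0
cup [ 480. -266.    0.] [ 476. -266.    0.] [ 476. -266.    2.] 2.1
tab [646. -53. 136.] [636. -50. 136.] [638. -53. 139.] 8.2
jar [457. 357.   0.] [443. 334.   0.] [441. 332.  16.] 5.1
well [652. 386.   0.] [650. 393.   0.] [652. 391.  -2.] 6.4
tubes [ 608. -334.    0.] [ 619. -334.    0.] [ 619. -333.   -7.] 6.0
```

View pics/v1.png

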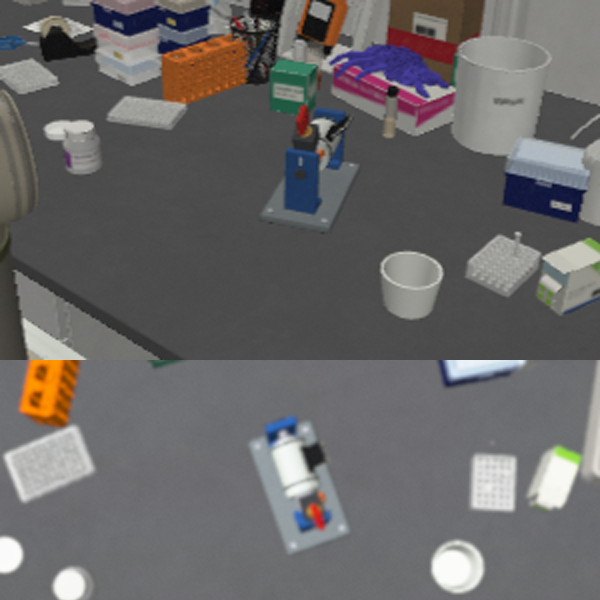

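```bash
cat >> h.py <<'E'
def pose(s=None):
    s=s or sense();return np.array(s['tool_pos']),R.from_euler('xyz',s['tcp_rot'],degrees=True)
def plan(wps,start=None):
    """wps: list of (pos, Rot); prints the relative move of each"""
    p,r=start or pose()
    for q,t in wps:
        d=r.inv().apply(np.array(q)-p)/10;w=(r.inv()*t).as_rotvec()
        print("rot",np.round(w,3),"shift cm",np.round(d,2),"| mm",round(np.linalg.norm(d)*10),"deg",round(np.degrees(np.linalg.norm(w)),1))
        p,r=np.array(q),t
def graspR(yaw,tilt=28):
    y=np.radians(yaw);t=np.radians(tilt);xr=np.array([np.cos(y),np.sin(y),0]);yr=np.array([-np.sin(y),np.cos(y),0])
    z=np.sin(t)*xr-np.cos(t)*np.array([0,0,1]);return R.from_matrix(np.stack([yr,np.cross(z,yr),z],1)),-z,xr,yr
E
python3 - <<'E'
from h import *
from scipy.spatial.transform import Slerp
p,r=pose();g,a,xr,yr=graspR(19.5)
tgt=np.array([553,-42,146])+130*a;print(tgt)
S=Slerp([0,1],R.concatenate([r,g]))
plan([(p+(tgt-p)*f,S(f)) for f in (1/3,2/3,1)])
E
```

```text
[495.46936138 -62.37266762 260.78318707]
rot [-0.158  0.049 -0.198] shift cm [-17.68  16.48  -2.28] | mm 243 deg 14.8
rot [-0.158  0.049 -0.198] shift cm [-20.53  12.94  -0.89] | mm 243 deg 14.8
rot [-0.158  0.049 -0.198] shift cm [-22.66   8.74  -0.24] | mm 243 deg 14.8
```

Request:
apply_moves(
  targets="-0.02 0.005 -0.02 -2 2 -0.3 8.5; -0.05 0.015 -0.06 -5.5 5 -0.7 8.5; -0.09 0.03 -0.11 -9.5 9 -1.2 8.5; -0.12 0.04 -0.15 -13.5 12.7 -1.7 8.5; -0.158 0.049 -0.198 -17.7 16.5 -2.3 8.5",
)

```text
time: 2.0
tool_pos: [262.2, 379.8, 213.6]
tcp_rot: [170.6, -1.9, 86.5]
ft_force: [1.3, 0.6, 0.0]
finger_gap: 85.0
```

Request:
apply_moves(
  targets="-0.03 0.01 -0.04 -4.1 2.6 -0.2 8.5; -0.06 0.02 -0.08 -8.2 5.2 -0.4 8.5; -0.09 0.03 -0.12 -12.3 7.8 -0.5 8.5; -0.125 0.04 -0.16 -16.4 10.4 -0.7 8.5; -0.158 0.049 -0.198 -20.5 12.9 -0.9 8.5",
)

```text
time: 2.5
tool_pos: [374.6, 166.6, 237.0]
tcp_rot: [161.1, -1.8, 98.2]
ft_force: [0.4, 0.6, 0.1]
finger_gap: 84.9
```

Request:
apply_moves(
  targets="-0.03 0.01 -0.04 -5 1.9 0 8.5; -0.07 0.02 -0.09 -10 3.8 -0.1 8.5; -0.11 0.03 -0.14 -15 5.8 -0.2 8.5; -0.14 0.04 -0.18 -19.5 7.6 -0.2 8.5; -0.158 0.049 -0.198 -22.7 8.7 -0.2 8.5",
)

```text
time: 3.0
tool_pos: [481.4, -36.7, 259.0]
tcp_rot: [151.8, 0.2, 109.6]
ft_force: [0.0, 1.5, 0.3]
finger_gap: 84.9
```

```bash
cat >> h.py <<'E'
def wray(rc,s):
    m,T=cam("wrist",s);r,c=rc
    return T[:3,3],T[:3,:3]@np.array([(c-m['cx'])/m['fx'],-(r-m['cy'])/m['fy'],-1.])
def wproj(P,s):
    m,T=cam("wrist",s);v=T[:3,:3].T@(np.array(P)-T[:3,3])
    return m['cy']-m['fy']*v[1]/-v[2], m['cx']+m['fx']*v[0]/-v[2]
def look(name,qs):
    s=sense();im=snapshot("wrist");cv2.imwrite(f"pics/{name}.png",im[:,:,::-1]);out={}
    for q in qs:
        l=place_of("wrist",q);print(q,[(np.round(d['at'],1).tolist(),round(d['confidence'],2)) for d in l[:2]])
        if l: out[q]=l[0]['at']
    return s,out
E
python3 - <<'E'
from h import *
s,o=look("w1",["rotator","bore_mouth","lock_pin","pin_grip","tab_top"])
print(s['joint_pos'],s['tool_pos'],s['tcp_rot'],sense()['time'])
for q,z in (("rotator",0),("bore_mouth",146),("pin_grip",171),("tab_top",138)):
    if q in o:
        c,d=wray(o[q],s);print(q,np.round(c+d*(z-c[2])/d[2],1))
E
```

```text
rotator [([153.5, 260.2], 0.74)]
bore_mouth [([199.4, 250.5], 0.57)]
lock_pin []
pin_grip [([207.8, 252.9], 0.63)]
tab_top [([239.9, 217.6], 0.69)]
[ -27.578355    -41.32171864  122.98322781   20.56080508   78.8623702
 -137.74100373] [481.40234139 -36.73482412 258.96913554] [151.75696682   0.23337365 109.58886773] 3.3
rotator [609.8 -18.2   0. ]
bore_mouth [562.5 -36.6 146. ]
pin_grip [548.4 -36.9 171. ]
tab_top [643.4 -52.3 138. ]
```

View pics/w1.png

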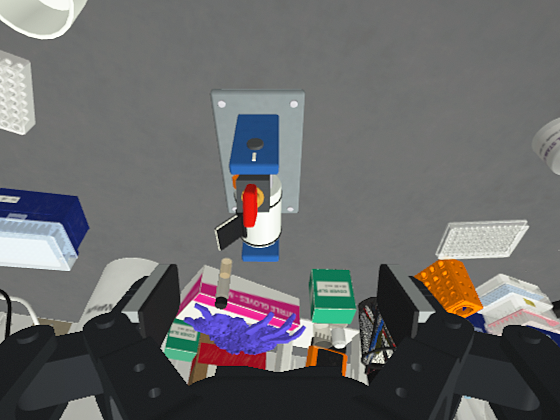

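```bash
python3 - <<'E'
from h import *
from scipy.optimize import least_squares
s=sense();im=cv2.imread("pics/w1.png");b,g,r=[im[:,:,i].astype(int) for i in range(3)]
m=((r>130)&(g<70)&(b<70));m[:170]=0;m[235:]=0;m[:,:225]=0;m[:,280:]=0
n,l,st,ce=cv2.connectedComponentsWithStats(m.astype(np.uint8));i=1+st[1:,4].argmax();red=ce[i];print("red",st[i],red)
a0=np.array([-np.sin(np.radians(28)),0,np.cos(np.radians(28))]);M=np.array([-56,0,146.])
obs=[(153.5,260.2),(199.4,250.5),(207.8,252.9),(239.9,217.6),(93,212),(90,304.5),(213,298),(red[1],red[0])]
w=np.array([.3,.5,.5,.5,1,1,1,1])
def pts(q):
    x,y,yaw,th,h=q;L=[(0,0,0),M,M+29*a0,(26,-66*np.sin(th),85+66*np.cos(th)),(-100,55*-1,h),(-100,55,h),(100,55,h),M+31*a0]
    c,sn=np.cos(yaw),np.sin(yaw);return [(x+c*u-sn*v,y+sn*u+c*v,z) for u,v,z in L]
def res(q): return np.concatenate([k*(np.array(wproj(P,s))-o) for P,o,k in zip(pts(q),obs,w)])
f=least_squares(res,[606,-22,np.radians(19.5),.65,12],loss='soft_l1');x=f.x
print(x[:2],np.degrees(x[2]),x[3:]);print(np.round(res(x).reshape(-1,2),1))
P=pts(x);print("mouth",np.round(P[1],1),"grip",np.round(P[2],1))
G,a,xr,yr=graspR(np.degrees(x[2]));p0=np.array(P[1])
for th in(0,): plan([(p0+60*a,G),(p0+15*a,G)])
E
```

```text
red [243 184  15  43 537] [249.5679702  205.39478585]
[609.42909632 -12.98679268] 19.98982559483501 [ 0.80534274 13.26196261]
[[ 0.6  0.2]
 [-0.8  1.2]
 [-0.8 -1.3]
 [ 0.4 -0.4]
 [-1.7 -3.1]
 [ 0.7  0.2]
 [-0.   0.5]
 [ 1.5  0.6]]
mouth [556.8 -32.1 146. ] grip [544.  -36.8 171.6]
rot [-0.     0.004 -0.006] shift cm [-2.43  1.14  7.26] | mm 77 deg 0.4
rot [0. 0. 0.] shift cm [-0.   0.   4.5] | mm 45 deg 0.0
```

Request:
apply_moves(
  targets="0 0 0 -0.5 0.2 1.4 8.5; 0 0 0 -1 0.5 3 8.5; 0 0.002 -0.003 -1.5 0.8 4.5 8.5; 0 0.004 -0.006 -2 1 6 8.5; 0 0.004 -0.006 -2.4 1.1 7.3 8.5",
)

```text
time: 3.8
tool_pos: [530.7, -39.5, 198.6]
tcp_rot: [151.9, 0.1, 110.2]
ft_force: [-0.3, 0.6, 0.7]
finger_gap: 85.0
```

```bash
python3 - <<'E'
from h import *
s,o=look("w2",["bore_mouth","pin_grip"])
im=cv2.imread("pics/w2.png")
p0=np.array([556.8,-32.1,146.]);G,a,xr,yr=graspR(20.)
for k in (0,12,29,46): print(k,np.round(wproj(p0+k*a,s),1))
p=np.array(s['tool_pos']);z=pose(s)[1].as_matrix()[:,2]
for k in (0,14,31): print("axis",np.round(wproj(p+k*z,s),1))
b,g,r=[im[:,:,i].astype(int) for i in range(3)]
m=((r>130)&(g<70)&(b<70)).astype(np.uint8);n,l,st,ce=cv2.connectedComponentsWithStats(m);i=1+st[1:,4].argmax();print("red",st[i],ce[i])
print(s['joint_pos'],s['tool_pos'],s['tcp_rot'])
c=cv2.resize(im[180:400,150:410],None,fx=2,fy=2);cv2.imwrite("pics/v2.png",c)
E
```

```text
bore_mouth [([209.8, 269.9], 0.94)]
pin_grip [([219.0, 267.8], 0.68)]
0 [207.3 275.2]
12 [212.1 275. ]
29 [219.8 274.9]
46 [228.8 274.6]
axis [238.  277.9]
axis [229.6 277.9]
axis [220.6 277.9]
red [260 191  18  59 901] [268.37291898 220.7236404 ]
[ -24.55010414  -30.38778213  122.46908464   20.80679845   68.50608107
 -139.16549446] [530.7422388  -39.45550251 198.56743964] [1.51946541e+02 7.37935834e-02 1.10238800e+02]
```

View pics/v2.png

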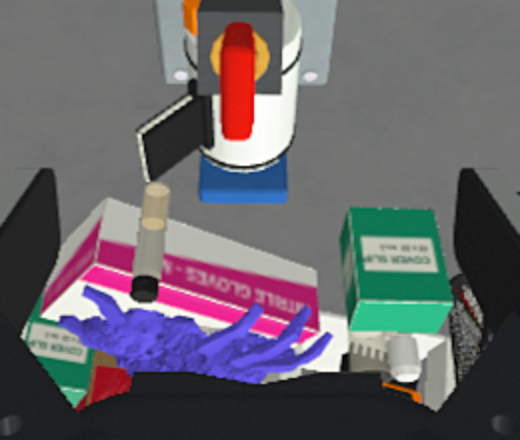

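```bash
cat >> h.py <<'E'
def gripfit(name,s,p0,yaw,tip=46,tilt=28):
    """fits shift of pin (tool-x / tool-y, mm) from red mask"""
    from scipy.optimize import minimize
    im=cv2.imread(f"pics/{name}.png");b,g,r=[im[:,:,i].astype(int) for i in range(3)]
    m=((r>110)&(g<80)&(b<80)).astype(np.uint8);n,l,st,ce=cv2.connectedComponentsWithStats(m);i=1+st[1:,4].argmax();m=(l==i)
    G,a,xr,yr=graspR(yaw,tilt);px=np.cross(yr,a)
    def mask(q):
        o=p0+q[0]*yr+q[1]*px
        P=[o+k*a+u*px+v*yr for k in(58-tip,92-tip) for u in(-16,16) for v in(-5,5)]
        h=cv2.convexHull(np.array([wproj(x,s)[::-1] for x in P],np.float32))
        c=np.zeros(m.shape,np.uint8);cv2.fillConvexPoly(c,np.round(h*16).astype(np.int32),1,shift=4);return c.astype(bool)
    best=max(((np.logical_and(mask((u,v)),m).sum()/np.logical_or(mask((u,v)),m).sum(),u,v) for u in np.arange(-12,12.1,.5) for v in np.arange(-12,12.1,1)))
    return best,p0+best[1]*yr+best[2]*px,(G,a,xr,yr,px)
E
python3 - <<'E'
from h import *
s=sense();b,q,(G,a,xr,yr,px)=gripfit("w2",s,np.array([556.8,-32.1,146.]),20.)
print(b,q);print(px,pose(s)[1].as_matrix().round(3))
plan([(q+40*a,G),(q+14*a,G)])
for k in(-100,100): 
  for y in(-55,55): print(k,y,)
E
```

```text
Traceback (most recent call last):
  File "h.py", line 46, in gripfit
    best=max(((np.logical_and(mask((u,v)),m).sum()/np.logical_or(mask((u,v)),m).sum(),u,v) for u in np.arange(-12,12.1,.5) for v in np.arange(-12,12.1,1)))
  File "h.py", line 46, in <genexpr>
    best=max(((np.logical_and(mask((u,v)),m).sum()/np.logical_or(mask((u,v)),m).sum(),u,v) for u in np.arange(-12,12.1,.5) for v in np.arange(-12,12.1,1)))
                              ~~~~^^^^^^^
  File "h.py", line 44, in mask
    h=cv2.convexHull(np.array([wproj(x,s)[::-1] for x in P],np.float32))
                               ~~~~~^^^^^
  File "h.py", line 27, in wproj
    m,T=cam("wrist",s);v=T[:3,:3].T@(np.array(P)-T[:3,3])
        ~~~^^^^^^^^^^^
  File "h.py", line 5, in cam
    m=camera_model(n)
ValueError: time passes only in moves, steps and waits
```

```bash
sed -i 's/    m=camera_model(n)$/    m=CM(n)/; s/^def cam(/import functools\nCM=functools.lru_cache(camera_model)\ndef cam(/' h.py; sed -i '0,/def cam/s//def cam/' h.py
python3 - <<'E'
from h import *
s=sense();b,q,(G,a,xr,yr,px)=gripfit("w2",s,np.array([556.8,-32.1,146.]),20.)
print(b,q);print(px,pose(s)[1].as_matrix().round(3).tolist())
plan([(q+40*a,G),(q+14*a,G)])
E
```

```text
(np.float64(0.8357531760435571), np.float64(-4.0), np.float64(-1.0)) [557.33838124 -36.16075635 145.53052844]
[0.82969934 0.30198586 0.46947156] [[-0.345, 0.829, 0.44], [0.939, 0.305, 0.162], [0.0, 0.469, -0.883]]
rot [-0.001 -0.002  0.003] shift cm [-0.61 -0.08  1.91] | mm 20 deg 0.2
rot [0. 0. 0.] shift cm [ 0.  -0.   2.6] | mm 26 deg 0.0
```

Request:
apply_moves(
  targets="0 0 0 -0.2 0 0.6 8.5; 0 0 0 -0.4 -0.05 1.4 7; 0 0 0 -0.6 -0.1 2.4 5.5; 0 0 0 -0.6 -0.1 3.5 4; 0 0 0 -0.6 -0.1 4.5 3.5",
  force=25,
)

```text
time: 4.45
tool_pos: [551.5, -40.9, 157.0]
tcp_rot: [152.0, -0.0, 109.9]
ft_force: [-0.2, 0.3, -0.1]
finger_gap: 34.9
```

Request:
apply_moves(
  targets="0 0 0 0 0 0 3; 0 0 0 0 0 0 2.5; 0 0 0 0 0 0 2; 0 0 0 0 0 0 1.5; 0 0 0 0 0 0 1.3",
)

```text
time: 4.95
tool_pos: [551.6, -41.2, 158.8]
tcp_rot: [152.0, 0.1, 110.0]
ft_force: [-0.0, -0.0, -0.3]
finger_gap: 13.4
```

```bash
python3 - <<'E'
from h import *
s,o=look("w3",[])
print(gripfit("w3",s,np.array([557.3,-36.2,145.5]),20.)[:2])
print(s['joint_pos'],s['tool_pos'],s['tcp_rot'],s['finger_gap'],s['ft_force'],s['wrist_torque'])
cv2.imwrite("pics/v3.png",cv2.resize(cv2.imread("pics/w3.png")[120:340,150:410],None,fx=2,fy=2))
E
```

```text
((np.float64(0.8428490672696438), np.float64(0.0), np.float64(0.0)), array([557.3, -36.2, 145.5]))
[ -23.39804094  -24.84855678  122.83750357   21.29113189   62.49610355
 -140.01705883] [551.6072535  -41.22316601 158.80755932] [1.51958061e+02 5.68736969e-02 1.09950573e+02] 13.408193927335468 [-0.01064041 -0.0190571  -0.26323388] [-0.02181549  0.2287282   0.02242789]
```

View pics/v3.png

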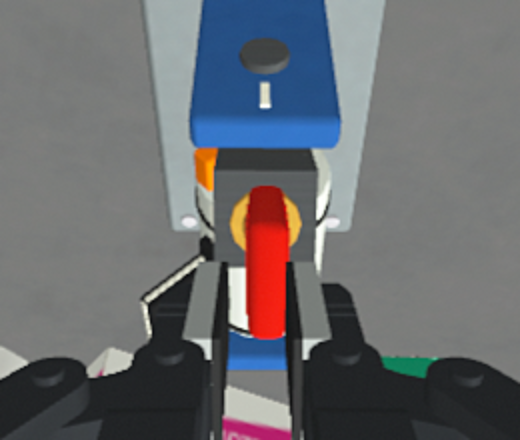

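Request:
apply_moves(
  targets="0 0 0 0.13 0 0 1.3; 0 0 0 0.26 0 0 1.3; 0 0 0 0.26 0 0 1; 0 0 0 0.26 0 0 0.8; 0 0 0 0.26 0 0 0.8",
  force=60,
)

```text
time: 5.5
tool_pos: [550.5, -38.6, 158.3]
tcp_rot: [152.0, 0.0, 110.0]
ft_force: [-0.0, 1.4, 0.4]
finger_gap: 8.2
```

Request:
apply_moves(
  targets="0 0 0.08 0 0 0 0.8; 0 0 0.2 0 0 -0.02 0.8; 0 0 0.33 0 0 -0.05 0.8; 0 0 0.46 0 0 -0.08 0.8; 0 0 0.6 0 0 -0.11 0.8",
)

```text
time: 6.0
tool_pos: [550.0, -38.8, 159.2]
tcp_rot: [156.4, -15.5, 78.5]
ft_force: [-0.0, -0.9, -0.7]
finger_gap: 7.9
```

```bash
python3 - <<'E'
from h import *
s=sense();print(s['joint_pos'],s['tool_pos'],s['finger_gap'],s['ft_force'],s['wrist_torque'])
E
```

```text
[ -23.15791212  -25.23490482  123.05580998   21.17086522   62.61591173
 -105.00102345] [550.04988843 -38.78222146 159.21675161] 7.9235596039847405 [-0.02073959 -0.85961308 -0.7371286 ] [-0.07152881  0.18851007 -0.02564876]
```

```bash
python3 - <<'E'
from h import *
s,o=look("w4",[])
cv2.imwrite("pics/v4.png",cv2.resize(cv2.imread("pics/w4.png")[120:340,150:410],None,fx=2,fy=2))
E
```

```text
(no output)
```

View pics/v4.png

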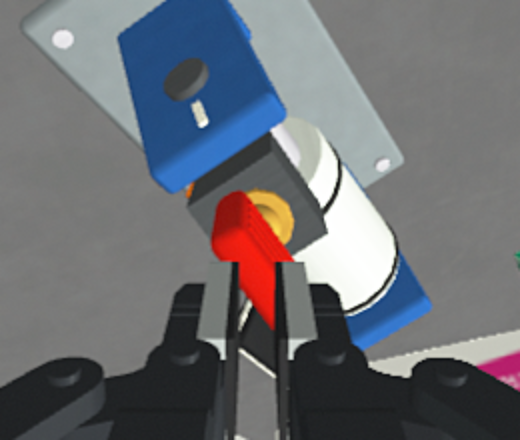

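Request:
apply_moves(
  targets="0 0 -0.13 0 0 0 2; 0 0 -0.26 0 0 0 3; 0 0 -0.4 0 0 0 3; 0 0 -0.52 0 0 0.5 3; 0 0 -0.6 0 0 1 3",
)

```text
time: 6.55
tool_pos: [554.7, -37.3, 150.5]
tcp_rot: [152.0, 0.3, 110.3]
ft_force: [-0.4, 0.1, -0.2]
finger_gap: 30.1
```

```bash
python3 - <<'E'
from h import *
s,o=look("w5",[])
print(gripfit("w5",s,np.array([557.3,-36.2,145.5]),20.)[:2])
print(s['tool_pos'],s['finger_gap'],s['ft_force'],s['wrist_torque'])
cv2.imwrite("pics/v5.png",cv2.imread("pics/w5.png")[120:340,120:440])
im=snapshot("scene");cv2.imwrite("pics/s5.png",im[:,:,::-1])
a=cv2.resize(im[150:270,235:355,::-1],None,fx=3,fy=3,interpolation=cv2.INTER_CUBIC);b=cv2.resize(cv2.imread("pics/v5.png"),(440,360))[:,:430]
cv2.imwrite("pics/v5b.png",np.hstack([b,a]))
E
```

```text
((np.float64(0.8648101265822785), np.float64(0.0), np.float64(1.0)), array([558.12969934, -35.89801414, 145.96947156]))
[554.67995402 -37.30446324 150.54248191] 30.109659140675628 [-0.36257998  0.11454956 -0.16346843] [-0.12666261  0.23710766  0.0141002 ]
```

View pics/v5b.png

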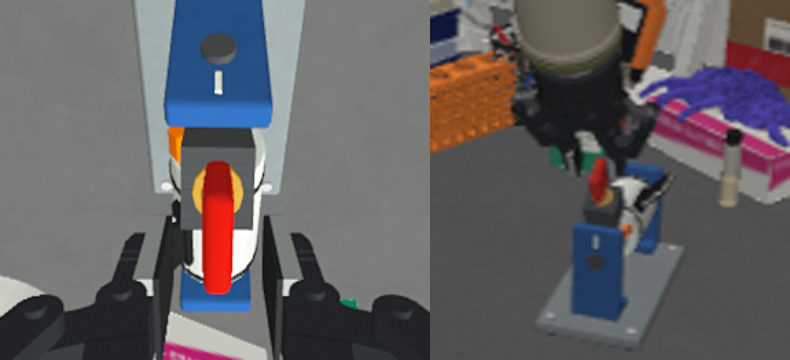

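```bash
python3 - <<'E'
from h import *
m=CM("scene");Rm=R.from_euler('xyz',m['attitude'],degrees=True).as_matrix()
def pr(P):
    v=Rm.T@(np.array(P)-m['position']);return np.round([m['cy']-m['fy']*v[1]/-v[2],m['cx']+m['fx']*v[0]/-v[2]],1)
s=sense();p,r=pose(s);z=r.as_matrix()[:,2]
for k in(0,-20,-40): print(k,pr(p+k*z),[pr(p+k*z+x*r.as_matrix()[:,0]) for x in(-15,15)])
q=np.array([558,-36,146]);print("grip top",pr(q-46*z),"centre",pr(q-29*z),"mouth",pr(q))
cv2.imwrite("pics/s5z.png",cv2.resize(cv2.imread("pics/s5.png")[180:240,265:325],None,fx=9,fy=9,interpolation=cv2.INTER_CUBIC))
E
```

```text
0 [214.5 291.8] [array([215.3, 296.8]), array([213.8, 286.8])]
-20 [210.5 291. ] [array([211.3, 296.1]), array([209.7, 286. ])]
-40 [206.3 290.2] [array([207.1, 295.4]), array([205.6, 285.1])]
grip top [205.6 290.5] centre [209.2 291.2] mouth [215.  292.2]
```

View pics/s5z.png

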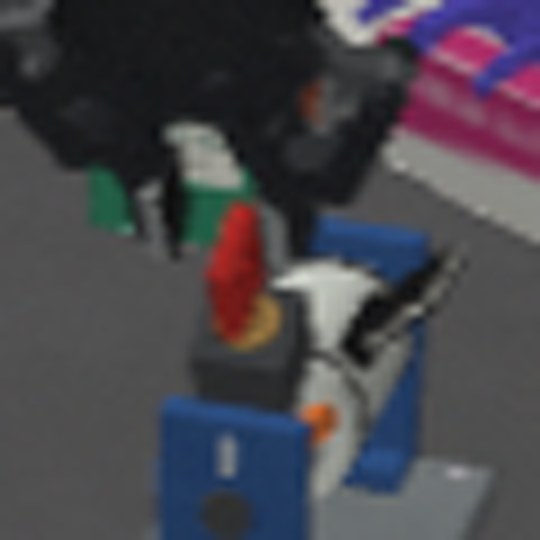

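Request:
apply_moves(
  targets="0 0 0 0 0 0.4 3; 0 0 0 0 0 0.8 3; 0 0 0 0 0 1.2 3; 0 0 0 0 0 1.5 3; 0 0 0 0 0 1.5 3",
  force=25,
)

```text
time: 7.15
tool_pos: [560.9, -34.5, 136.5]
tcp_rot: [152.0, -0.0, 110.0]
ft_force: [-0.7, -0.2, -0.7]
finger_gap: 29.9
```

```bash
python3 - <<'E'
from h import *
s,o=look("w6",[])
print(s['tool_pos'],s['finger_gap'],s['ft_force'],s['wrist_torque'],s['joint_pos'])
cv2.imwrite("pics/v6.png",cv2.resize(cv2.imread("pics/w6.png")[120:340,150:410],None,fx=2,fy=2))
E
```

```text
[560.86198313 -34.53104336 136.47261536] 29.920129020671354 [-0.72080107 -0.23075433 -0.6776342 ] [-0.08868275  0.21349135 -0.01209891] [ -21.96747567  -22.10351455  123.20931012   21.41436713   59.18255022
 -139.77557682]
```

View pics/v6.png

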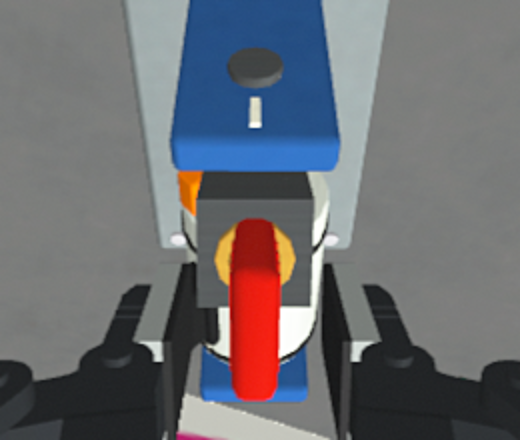

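Request:
apply_moves(
  targets="0 0 0 0 0 0.3 3; 0 0 0 -0.05 0 0.6 3; 0 0 0 -0.1 0 0.9 2.5; 0 0 0 -0.1 0 0.9 2; 0 0 0 -0.1 0 0.9 1.5",
  force=25,
)

```text
time: 7.7
tool_pos: [565.3, -34.2, 129.0]
tcp_rot: [152.0, 0.0, 110.0]
ft_force: [0.0, 0.0, -0.3]
finger_gap: 15.5
```

Request:
apply_moves(
  targets="0 0 0 0 0 0 1.2; 0 0 0 0 0 0 1; 0 0 0 0 0 0 0.8; 0 0 0 0 0 0 0.5; 0 0 0 0 0 0 0.5",
  force=50,
)

```text
time: 8.2
tool_pos: [565.3, -34.0, 129.5]
tcp_rot: [152.0, 0.0, 110.0]
ft_force: [-4.5, 0.6, 4.4]
finger_gap: 9.3
```

```bash
python3 - <<'E'
from h import *
s=sense()
print(s['tool_pos'],s['finger_gap'],s['ft_force'],s['wrist_torque'],s['joint_pos'])
E
```

```text
[565.30723511 -34.04225213 129.45756173] 9.272158261356 [-4.45967204  0.60567833  4.42769052] [0.4195078  0.73129102 0.30376624] [ -21.67646138  -20.90436833  123.09075113   21.58060085   58.03463359
 -139.97372816]
```

Request:
apply_moves(
  targets="0 0 0.1 0 0 0 0.5; 0 0 0.23 0 0 -0.03 0.5; 0 0 0.36 0 0 -0.07 0.5; 0 0 0.49 0 0 -0.11 0.5; 0 0 0.62 0 0 -0.15 0.5",
)

```text
time: 8.7
tool_pos: [564.5, -33.9, 129.7]
tcp_rot: [156.7, -16.0, 77.5]
ft_force: [5.1, 4.0, -6.8]
finger_gap: 8.9
```

```bash
python3 - <<'E'
from h import *
s=sense();z=pose(s)[1].as_matrix()[:,2]
print(s['tool_pos'],s['finger_gap'],s['ft_force'],s['ft_force']@z,s['wrist_torque'],s['wrist_torque']@z,s['joint_pos'])
E
```

```text
[564.50846673 -33.86961023 129.72527238] 8.948941570674025 [ 5.09948767  3.98332596 -6.75371603] 8.853020405739544 [ 0.36638032 -0.1529778   0.3600185 ] -0.18096079946038882 [ -21.71707913  -21.03693956  123.15580176   21.59601714   58.15167278
 -104.14601182]
```

Request:
apply_moves(
  targets="0 0 -0.13 0 0 0 0.5; 0 0 -0.27 0 0 -0.03 0.5; 0 0 -0.41 0 0 -0.07 0.5; 0 0 -0.55 0 0 -0.11 0.5; 0 0 -0.68 0 0 -0.14 0.5",
)

```text
time: 9.2
tool_pos: [563.6, -34.2, 130.4]
tcp_rot: [152.1, 1.7, 113.3]
ft_force: [5.9, 3.1, -9.4]
finger_gap: 8.9
```

```bash
python3 - <<'E'
from h import *
s=sense();z=pose(s)[1].as_matrix()[:,2]
print(s['tool_pos'],s['finger_gap'],s['ft_force'],s['ft_force']@z,s['wrist_torque'],s['wrist_torque']@z,s['joint_pos'])
E
```

```text
[563.60433781 -34.22936841 130.36299018] 8.930972672036898 [ 5.91257169  3.06482206 -9.38192256] 11.383473120846658 [ 0.26843412 -0.11212383 -0.18782172] 0.26607875601370434 [ -21.79265366  -21.19353043  123.1890757    21.56089247   58.32328939
 -143.71197318]
```

Request:
apply_moves(
  targets="0 0 0.15 0 0 0 0.5; 0 0 0.3 0 0 -0.03 0.5; 0 0 0.45 0 0 -0.06 0.5; 0 0 0.6 0 0 -0.09 0.5; 0 0 0.74 0 0 -0.12 0.5",
)

```text
time: 9.7
tool_pos: [563.2, -34.3, 131.7]
tcp_rot: [157.7, -17.3, 74.1]
ft_force: [5.4, 3.6, -6.1]
finger_gap: 9.3
```

Request:
apply_moves(
  targets="0 0 -0.15 0 0 0 0.5; 0 0 -0.3 0 0 -0.04 0.5; 0 0 -0.45 0 0 -0.08 0.5; 0 0 -0.6 0 0 -0.12 0.5; 0 0 -0.74 0 0 -0.15 0.5",
)

```text
time: 10.2
tool_pos: [562.5, -34.7, 132.7]
tcp_rot: [152.1, 1.7, 113.3]
ft_force: [7.0, 3.0, -9.5]
finger_gap: 9.1
```

Request:
apply_moves(
  targets="0 0 0.15 0 0 0 0.5; 0 0 0.3 0 0 -0.04 0.5; 0 0 0.45 0 0 -0.08 0.5; 0 0 0.6 0 0 -0.12 0.5; 0 0 0.74 0 0 -0.15 0.5",
)

```text
time: 10.7
tool_pos: [561.9, -34.7, 134.3]
tcp_rot: [157.7, -17.3, 74.1]
ft_force: [5.5, 3.7, -5.8]
finger_gap: 8.9
```

```bash
cat > st.py <<'E'
from h import *
s=sense();p,r=pose(s);z=r.as_matrix()[:,2];a=graspR(20)[1]
print("t",s['time'],"out",((p-[565.3,-34.0,129.46])@a).round(2),"tilt ok",np.round(z+a,3),"gap",s['finger_gap'].round(1),"Fz",(s['ft_force']@z).round(1),"lat",np.linalg.norm(np.cross(s['ft_force'],z)).round(1),"T",(s['wrist_torque']@z).round(2),"p",p.round(1),"j",s['joint_pos'].round(0))
E
python3 st.py
```

```text
Traceback (most recent call last):
  File "st.py", line 3, in <module>
    print("t",s['time'],"out",((p-[565.3,-34.0,129.46])@a).round(2),"tilt ok",np.round(z+a,3),"gap",s['finger_gap'].round(1),"Fz",(s['ft_force']@z).round(1),"lat",np.linalg.norm(np.cross(s['ft_force'],z)).round(1),"T",(s['wrist_torque']@z).round(2),"p",p.round(1),"j",s['joint_pos'].round(0))
                                                                                                    ^^^^^^^^^^^^^^^^^^^^^
AttributeError: 'float' object has no attribute 'round'
```

Request:
apply_moves(
  targets="0 0 -0.15 0 0 0 0.5; 0 0 -0.3 0 0 -0.04 0.5; 0 0 -0.45 0 0 -0.08 0.5; 0 0 -0.6 0 0 -0.12 0.5; 0 0 -0.74 0 0 -0.16 0.5",
)

```text
time: 11.2
tool_pos: [561.1, -35.2, 135.5]
tcp_rot: [152.1, 1.7, 113.3]
ft_force: [6.0, 3.1, -9.5]
finger_gap: 9.0
```

Request:
apply_moves(
  targets="0 0 0.15 0 0 0 0.5; 0 0 0.3 0 0 -0.04 0.5; 0 0 0.45 0 0 -0.08 0.5; 0 0 0.6 0 0 -0.12 0.5; 0 0 0.74 0 0 -0.16 0.5",
)

```text
time: 11.7
tool_pos: [560.4, -35.2, 136.9]
tcp_rot: [157.7, -17.3, 74.1]
ft_force: [7.5, 3.2, -10.4]
finger_gap: 8.9
```

Request:
apply_moves(
  targets="0 0 -0.15 0 0 0 0.5; 0 0 -0.3 0 0 -0.04 0.5; 0 0 -0.45 0 0 -0.08 0.5; 0 0 -0.6 0 0 -0.12 0.5; 0 0 -0.74 0 0 -0.16 0.5",
)

```text
time: 12.2
tool_pos: [559.6, -35.6, 138.1]
tcp_rot: [152.1, 1.7, 113.3]
ft_force: [8.1, 3.3, -11.2]
finger_gap: 9.0
```

Request:
apply_moves(
  targets="0 0 0.15 0 0 0 0.5; 0 0 0.3 0 0 -0.04 0.5; 0 0 0.45 0 0 -0.08 0.5; 0 0 0.6 0 0 -0.12 0.5; 0 0 0.74 0 0 -0.16 0.5",
)

```text
time: 12.7
tool_pos: [559.0, -35.7, 139.8]
tcp_rot: [157.7, -17.3, 74.1]
ft_force: [5.6, 3.4, -6.9]
finger_gap: 8.9
```

```bash
sed -i "s/s\['finger_gap'\].round(1)/round(s['finger_gap'],1)/" st.py; python3 st.py
```

```text
t 12.7 out 12.18 tilt ok [-0.001  0.    -0.   ] gap 8.9 Fz 9.1 lat 2.8 T -0.12 p [559.  -35.7 139.8] j [ -22.  -23.  123.   21.   60. -101.]
```

Request:
apply_moves(
  targets="0 0 -0.15 0 0 0 0.5; 0 0 -0.3 0 0 -0.03 0.5; 0 0 -0.45 0 0 -0.06 0.5; 0 0 -0.6 0 0 -0.1 0.5; 0 0 -0.74 0 0 -0.14 0.5",
)

```text
time: 13.2
tool_pos: [558.4, -36.3, 141.0]
tcp_rot: [152.1, 1.7, 113.3]
ft_force: [5.7, 1.6, -6.7]
finger_gap: 9.1
```

Request:
apply_moves(
  targets="0 0 0.15 0 0 0 0.5; 0 0 0.3 0 0 -0.04 0.5; 0 0 0.45 0 0 -0.08 0.5; 0 0 0.6 0 0 -0.12 0.5; 0 0 0.74 0 0 -0.16 0.5",
)

```text
time: 13.7
tool_pos: [557.7, -36.2, 142.4]
tcp_rot: [157.7, -17.3, 74.1]
ft_force: [6.8, 2.9, -9.1]
finger_gap: 9.1
```

Request:
apply_moves(
  targets="0 0 -0.15 0 0 0 0.5; 0 0 -0.3 0 0 -0.03 0.5; 0 0 -0.45 0 0 -0.06 0.5; 0 0 -0.6 0 0 -0.1 0.5; 0 0 -0.74 0 0 -0.14 0.5",
)

```text
time: 14.2
tool_pos: [557.1, -36.8, 143.7]
tcp_rot: [152.1, 1.7, 113.3]
ft_force: [7.0, 2.7, -8.7]
finger_gap: 9.0
```

Request:
apply_moves(
  targets="0 0 0.15 0 0 0 0.5; 0 0 0.3 0 0 -0.04 0.5; 0 0 0.45 0 0 -0.08 0.5; 0 0 0.6 0 0 -0.12 0.5; 0 0 0.74 0 0 -0.16 0.5",
)

```text
time: 14.7
tool_pos: [556.4, -36.7, 145.1]
tcp_rot: [157.7, -17.3, 74.1]
ft_force: [7.3, 3.6, -7.6]
finger_gap: 8.8
```

Request:
apply_moves(
  targets="0 0 -0.15 0 0 0 0.5; 0 0 -0.3 0 0 -0.03 0.5; 0 0 -0.45 0 0 -0.06 0.5; 0 0 -0.6 0 0 -0.1 0.5; 0 0 -0.74 0 0 -0.14 0.5",
)

```text
time: 15.2
tool_pos: [555.7, -37.4, 147.1]
tcp_rot: [152.1, 1.8, 113.3]
ft_force: [-2.9, 0.9, 1.3]
finger_gap: 8.8
```

```bash
python3 st.py
```

```text
t 15.2 out 20.35 tilt ok [-0.001 -0.    -0.   ] gap 8.8 Fz -2.3 lat 2.3 T -0.03 p [555.7 -37.4 147.1] j [ -23.  -24.  123.   21.   61. -144.]
```

Request:
apply_moves(
  targets="0 0 0 0 0 -0.2 0.5; 0 0 0.05 0 0 -0.5 0.5; 0 0 0.1 0 0 -0.9 0.5; 0 0 0.15 0 0 -1.4 0.5; 0 0 0.2 0 0 -1.9 0.5",
)

```text
time: 15.7
tool_pos: [547.7, -40.9, 164.5]
tcp_rot: [152.2, -3.9, 102.5]
ft_force: [0.4, -0.7, -0.5]
finger_gap: 9.2
```

Request:
apply_moves(
  targets="0 0 0.05 0 0 -0.5 0.5; 0 0 0.1 0 0 -1.1 0.5; 0 0 0.15 0 0 -1.7 0.5; 0 0 0.2 0 0 -2.4 0.5; 0 0 0.2 0 0 -3.2 0.5",
)

```text
time: 16.2
tool_pos: [533.4, -46.0, 192.8]
tcp_rot: [153.4, -9.1, 92.4]
ft_force: [-0.8, 0.5, -0.4]
finger_gap: 9.0
```

```bash
python3 st.py; python3 - <<'E'
from h import *
s=sense();im=snapshot("scene");cv2.imwrite("pics/s7.png",im[:,:,::-1])
im=snapshot("top");cv2.imwrite("pics/t7.png",im[:,:,::-1])
for n in("scene","top"): print(n,[(q,[(np.round(d['at'],1).tolist(),round(d['confidence'],2)) for d in place_of(n,q)[:1]]) for q in("rotator","cup","lock_pin","tab_top")])
s,o=look("w7",["lock_pin","pin_grip","bore_mouth"])
a=cv2.resize(cv2.imread("pics/s7.png")[140:290,235:385],None,fx=2.8,fy=2.8);b=cv2.imread("pics/w7.png")[0:420,120:500]
cv2.imwrite("pics/v7.png",np.hstack([b,a]))
E
```

```text
t 16.2 out 71.92 tilt ok [ 0.    -0.001 -0.   ] gap 9.0 Fz 0.1 lat 1.0 T 0.01 p [533.4 -46.  192.8] j [ -25.  -29.  122.   21.   68. -120.]
scene [('rotator', []), ('cup', [([297.6, 344.6], 0.63)]), ('lock_pin', [([208.9, 292.1], 0.56)]), ('tab_top', [([210.2, 312.0], 0.74)])]
top [('rotator', [([200.6, 280.9], 0.97)]), ('cup', [([244.1, 355.0], 0.97)]), ('lock_pin', [([215.4, 290.1], 0.57)]), ('tab_top', [([185.1, 291.9], 0.77)])]
lock_pin [([221.2, 280.5], 0.57)]
pin_grip [([279.3, 276.4], 0.88)]
bore_mouth [([213.8, 279.2], 0.66)]
```

View pics/v7.png

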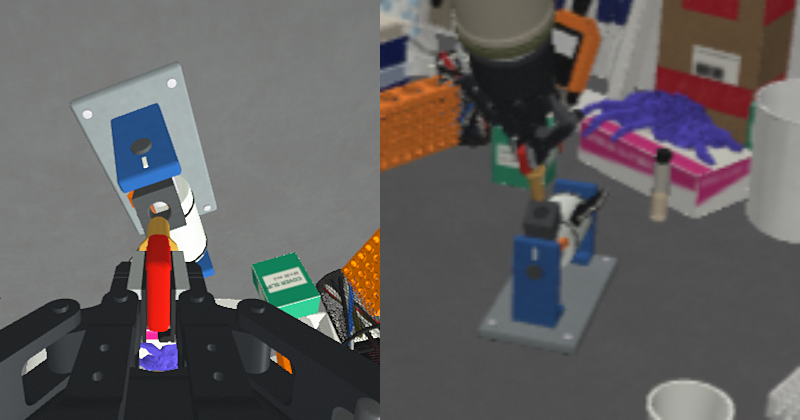

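```bash
python3 - <<'E'
from h import *
s=sense();p,r=pose(s);y=np.radians(-5);xr=np.array([np.cos(y),np.sin(y),0])
t=R.from_euler('z',-25,degrees=True)*r;a=-t.as_matrix()[:,2];print(a)
tip=np.array([477,-266,0])+15*xr
h=R.from_euler('z',-12.5,degrees=True)*r
g=tip+[0,0,95]+28*a
plan([((p+g)/2+[0,0,10],h),(g,t),(tip+[0,0,8]+28*a,t)])
E
```

```text
[-0.46758756  0.04144056  0.88297483]
rot [-0.034 -0.097  0.193] shift cm [-11.16  -3.3   -0.64] | mm 117 deg 12.5
rot [-0.034 -0.097  0.193] shift cm [-11.91  -1.98   2.15] | mm 123 deg 12.5
rot [0. 0. 0.] shift cm [-1.36 -3.85  7.68] | mm 87 deg 0.0
```

Request:
apply_moves(
  targets="0 -0.01 0.02 -1.2 -0.4 -0.1 0.5; -0.01 -0.03 0.06 -3.5 -1 -0.2 0.5; -0.02 -0.05 0.1 -6 -1.8 -0.3 0.5; -0.03 -0.075 0.15 -8.6 -2.6 -0.5 0.5; -0.034 -0.097 0.193 -11.2 -3.3 -0.6 0.5",
)

```text
time: 17.4
tool_pos: [505.6, -157.8, 165.4]
tcp_rot: [153.4, -9.0, 79.9]
ft_force: [0.1, -0.0, -0.1]
finger_gap: 9.0
```

Request:
apply_moves(
  targets="-0.007 -0.02 0.04 -2.6 -0.4 0.5 0.5; -0.015 -0.04 0.08 -5.3 -0.9 1 0.5; -0.022 -0.06 0.12 -8 -1.3 1.4 0.5; -0.03 -0.08 0.16 -10.3 -1.7 1.9 0.5; -0.034 -0.097 0.193 -11.9 -2 2.2 0.5",
)

```text
time: 17.9
tool_pos: [477.9, -267.9, 117.9]
tcp_rot: [153.4, -9.0, 67.3]
ft_force: [-0.2, -0.1, -2.2]
finger_gap: 8.8
```

Request:
apply_moves(
  targets="0 0 0 -0.2 -0.5 1 0.5; 0 0 0 -0.3 -0.9 1.9 0.5; 0 0 0 -0.5 -1.4 2.8 0.5; 0 0 0 -0.6 -1.7 3.4 0.5; 0 0 0 -0.6 -1.7 3.4 0.5",
)

```text
time: 18.4
tool_pos: [478.6, -264.9, 78.8]
tcp_rot: [153.5, -9.0, 67.6]
ft_force: [-0.2, -0.8, -2.6]
finger_gap: 8.8
```

```bash
python3 st.py; python3 - <<'E'
from h import *
s,o=look("w8",["cup","lock_pin"])
p,r=pose(s);z=r.as_matrix()[:,2]
print("tip",(p+28*z).round(1),np.round(wproj(p+28*z,s),1),"cup proj of est",np.round(wproj([477,-266,0],s),1))
for q in[o.get('cup')]:
    if q: c,d=wray(q,s);print("cup",np.round(c-d*c[2]/d[2],1))
im=cv2.imread("pics/w8.png")
for k in range(0,360,30):   # predicted rim outline
    u=wproj([477+40*np.cos(np.radians(k)),-266+40*np.sin(np.radians(k)),55],s);cv2.circle(im,(int(u[1]),int(u[0])),2,(0,0,255),-1)
sc=snapshot("scene")[:,:,::-1];cv2.imwrite("pics/s8.png",sc)
cv2.imwrite("pics/v8.png",np.hstack([im[:,60:460],cv2.resize(sc[220:340,290:404],(400,420))]))
E
```

```text
t 18.4 out 30.55 tilt ok [ 0.025 -0.201 -0.001] gap 8.8 Fz 2.2 lat 1.6 T -0.02 p [ 478.6 -264.9   78.8] j [ -48.  -20.  128.   24.   53. -125.]
cup [([158.9, 261.2], 0.94)]
lock_pin [([223.7, 276.1], 0.98)]
tip [ 491.7 -266.    54. ] [222.4 277.5] cup proj of est [158.9 258.6]
cup [ 478.  -264.3    0. ]
```

View pics/v8.png

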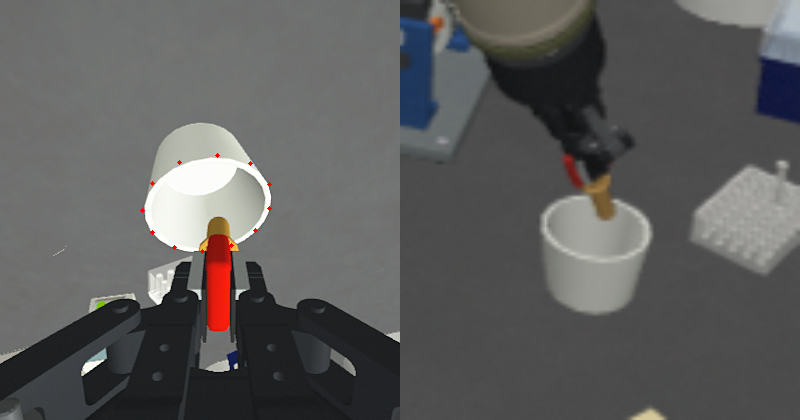

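Request:
apply_moves(
  targets="0 0 0 -0.2 -0.6 1.2 0.5; 0 0 0 -0.4 -1.1 2.2 0.5; 0 0 0 -0.55 -1.5 3 0.5; 0 0 0 -0.65 -1.8 3.6 0.5; 0 0 0 -0.68 -1.92 3.82 0.5",
)

```text
time: 19.1
tool_pos: [478.4, -265.6, 35.5]
tcp_rot: [153.5, -9.0, 67.5]
ft_force: [-0.1, -0.2, -2.0]
finger_gap: 9.0
```

```bash
python3 st.py; python3 - <<'E'
from h import *
s=sense();p,r=pose(s);print("tip",p+28*r.as_matrix()[:,2],s['ft_force'],s['wrist_torque'])
E
```

```text
t 19.1 out -7.39 tilt ok [ 0.025 -0.201 -0.001] gap 9.0 Fz 1.7 lat 1.1 T 0.06 p [ 478.4 -265.6   35.5] j [ -48.  -16.  130.   26.   48. -128.]
tip [ 491.44123562 -266.7530592    10.80138332] [-0.14450331 -0.18230977 -2.01802956] [ 0.02182684  0.3021298  -0.06915904]
```

Request:
apply_moves(
  targets="0 0 0 -0.02 -0.05 0.1 0.5; 0 0 0 -0.03 -0.1 0.2 0.5; 0 0 0 -0.05 -0.15 0.3 0.5; 0 0 0 -0.05 -0.15 0.3 0.5; 0 0 0 -0.05 -0.15 0.3 0.5",
)

```text
time: 19.6
tool_pos: [479.3, -266.5, 34.2]
tcp_rot: [153.3, -9.0, 67.6]
ft_force: [-0.3, -0.6, -0.5]
finger_gap: 9.0
```

Request:
apply_moves(
  targets="0 0 0 0 0 0 1.2; 0 0 0 0 0 0 1.6; 0 0 0 0 0 0 2; 0 0 0 0 0 0 2.4; 0 0 0 0 0 0 2.4",
)

```text
time: 20.1
tool_pos: [479.2, -266.4, 34.0]
tcp_rot: [153.4, -9.0, 67.6]
ft_force: [0.0, 0.1, -0.2]
finger_gap: 23.7
```

```bash
python3 st.py; python3 - <<'E'
from h import *
s,o=look("w9",["cup","lock_pin","pin_grip"])
if 'cup' in o: c,d=wray(o['cup'],s);print("cup",np.round(c-d*c[2]/d[2],1))
if 'lock_pin' in o: c,d=wray(o['lock_pin'],s);print("tip",np.round(c-d*(c[2]-5)/d[2],1))
im=cv2.imread("pics/w9.png");b,g,r=[im[:,:,i].astype(int) for i in range(3)]
m=((r>110)&(g<80)&(b<80)).astype(np.uint8);n,l,st,ce=cv2.connectedComponentsWithStats(m);i=1+st[1:,4].argmax();print("red",st[i],ce[i])
im=cv2.imread("pics/w8.png");b,g,r=[im[:,:,i].astype(int) for i in range(3)]
m=((r>110)&(g<80)&(b<80)).astype(np.uint8);n,l,st,ce=cv2.connectedComponentsWithStats(m);i=1+st[1:,4].argmax();print("red8",st[i],ce[i])
E
```

```text
t 20.1 out -9.01 tilt ok [ 0.026 -0.203 -0.   ] gap 23.7 Fz 0.2 lat 0.1 T -0.03 p [ 479.2 -266.4   34. ] j [ -48.  -16.  130.   26.   48. -128.]
cup [([198.1, 270.3], 0.63)]
lock_pin [([228.5, 285.2], 0.83)]
pin_grip [([257.4, 273.5], 0.97)]
cup [ 478.5 -265.4    0. ]
tip [ 504.9 -266.3    5. ]
red [ 253  220   38   81 1916] [271.12317328 260.10281837]
red8 [ 266  234   26   98 2203] [278.08987744 282.60916931]
```

Request:
apply_moves(
  targets="0 0 0 0 0 -0.4 2.8; 0 0 0 0 0.1 -1.2 3; 0 0 0 0 0.2 -2.5 3; 0 0 0 0 0.3 -4.5 3; 0 0 0 0 0.3 -7 3",
)

```text
time: 20.8
tool_pos: [448.1, -264.1, 97.5]
tcp_rot: [153.4, -9.0, 67.6]
ft_force: [0.1, -0.7, 0.2]
finger_gap: 29.9
```

```bash
python3 st.py; python3 - <<'E'
from h import *
s,o=look("w10",["cup","lock_pin","pin_grip"])
if 'cup' in o: c,d=wray(o['cup'],s);print("cup",np.round(c-d*c[2]/d[2],1))
if 'lock_pin' in o: c,d=wray(o['lock_pin'],s);print("tip",np.round(c-d*(c[2]-8)/d[2],1))
if 'pin_grip' in o: c,d=wray(o['pin_grip'],s);print("grip",np.round(c-d*(c[2]-60)/d[2],1))
sc=snapshot("scene")[:,:,::-1];cv2.imwrite("pics/s10.png",sc)
cv2.imwrite("pics/v10.png",np.hstack([cv2.imread("pics/w10.png")[:,60:460],cv2.resize(sc[220:340,290:404],(400,420))]))
E
```

```text
t 20.8 out 60.42 tilt ok [ 0.025 -0.202 -0.001] gap 29.9 Fz -0.1 lat 0.7 T -0.04 p [ 448.1 -264.1   97.5] j [ -52.  -27.  131.   24.   58. -127.]
cup [([174.6, 269.4], 0.79)]
lock_pin [([199.6, 281.5], 0.6)]
pin_grip [([210.8, 273.4], 0.97), ([283.0, 261.9], 0.55)]
cup [ 478.1 -267.4    0. ]
tip [ 502.4 -267.5    8. ]
grip [ 462.1 -266.5   60. ]
```

View pics/v10.png

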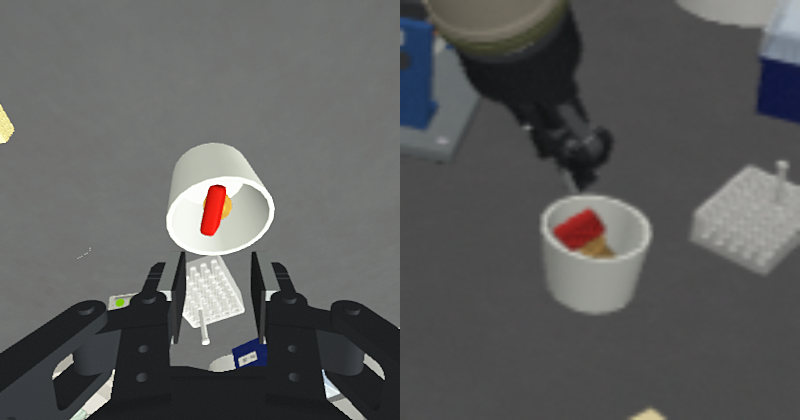

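```bash
python3 - <<'E'
from h import *
from scipy.spatial.transform import Slerp
p,r=pose();g,a,xr,yr=graspR(20,0)
S=Slerp([0,1],R.concatenate([r,g]))
plan([([480,-230,190],S(.2)),([560,-130,210],S(.6)),([642,-29,190],g)])
E
```

```text
rot [ 0.1    0.005 -0.152] shift cm [ 5.79  5.2  -6.89] | mm 104 deg 10.5
rot [ 0.2    0.01  -0.305] shift cm [11.81  5.21  1.19] | mm 130 deg 20.9
rot [ 0.2    0.01  -0.305] shift cm [9.68 8.04 3.86] | mm 132 deg 20.9
```

Request:
apply_moves(
  targets="0 0 0 0.3 0.3 -2 3; 0.02 0 -0.03 1.2 1.5 -4.3 4.5; 0.05 0 -0.07 2.8 2.8 -5.5 6; 0.08 0 -0.11 4.4 4 -6.3 7; 0.1 0.005 -0.152 5.8 5.2 -6.9 7",
  force=20,
)

```text
time: 21.55
tool_pos: [480.6, -229.2, 190.0]
tcp_rot: [158.2, -5.6, 75.8]
ft_force: [-0.4, -0.3, -0.2]
finger_gap: 69.9
```

Request:
apply_moves(
  targets="0.04 0 -0.06 2.3 1 0.2 7; 0.08 0.004 -0.12 4.7 2.1 0.5 7; 0.12 0.006 -0.18 7 3.1 0.7 7; 0.16 0.008 -0.24 9.4 4.2 1 7; 0.2 0.01 -0.305 11.8 5.2 1.2 7",
)

```text
time: 22.05
tool_pos: [560.3, -128.5, 208.1]
tcp_rot: [168.8, -1.2, 92.7]
ft_force: [-0.7, 0.1, 0.7]
finger_gap: 70.4
```

Request:
apply_moves(
  targets="0.04 0 -0.06 2 1.7 0.8 7; 0.08 0.004 -0.12 4 3.3 1.6 7; 0.12 0.006 -0.18 6 5 2.4 7; 0.16 0.008 -0.24 8 6.7 3.2 7; 0.2 0.01 -0.305 9.7 8 3.9 7",
)

```text
time: 22.55
tool_pos: [641.9, -26.9, 186.9]
tcp_rot: [-179.8, -0.1, 110.2]
ft_force: [-0.1, -0.1, 0.9]
finger_gap: 70.0
```

```bash
python3 st.py; python3 - <<'E'
from h import *
from scipy.optimize import least_squares
s,o=look("w11",["rotator","bore_mouth","tab_top"])
print(s['tcp_rot'])
for k in (0,.4,.6,.7,.8): print(k,np.round(wproj(np.array([634.8,-7.9,85+66*np.cos(k)])-66*np.sin(k)*np.array([-.342,.94,0]),s),1))
print("mouth est",np.round(wproj([557.8,-36,145.8],s),1))
im=cv2.imread("pics/w11.png");b,g,r=[im[:,:,i].astype(int) for i in range(3)]
m=((b>120)&(r<90)&(g<130)).astype(np.uint8);n,l,st,ce=cv2.connectedComponentsWithStats(m)
for i in 1+st[1:,4].argsort()[::-1][:3]: print("blue",st[i],ce[i].round())
for n in("top","scene"):
    snapshot(n);print(n,[(q,[(np.round(d['at'],1).tolist(),round(d['confidence'],2)) for d in place_of(n,q)[:1]]) for q in("rotator","tab_top","cup","lock_pin")])
E
```

```text
t 22.55 out 15.82 tilt ok [-0.445 -0.161 -0.117] gap 70.0 Fz -0.9 lat 0.1 T -0.04 p [641.9 -26.9 186.9] j [  -7.   14.   78.   -0.   88. -117.]
rotator [([154.1, 292.0], 0.71)]
bore_mouth [([92.5, 308.0], 0.65)]
tab_top [([208.1, 242.3], 0.57)]
[-1.79791583e+02 -6.64742581e-02  1.10191575e+02]
0 [217.7 307.9]
0.4 [215.3 270. ]
0.6 [212.5 253.8]
0.7 [210.8 246.9]
0.8 [209.  240.8]
mouth est [ 89.8 310.7]
blue [272 268  58  15 832] [300. 275.]
blue [272  67  14  42 426] [279.  86.]
blue [335  69   8  20 125] [338.  78.]
top [('rotator', [([203.9, 280.9], 0.75)]), ('tab_top', [([184.5, 291.3], 0.94)]), ('cup', [([241.6, 354.9], 0.78)]), ('lock_pin', [([232.2, 355.8], 0.5)])]
scene [('rotator', [([248.2, 296.5], 0.93)]), ('tab_top', [([207.1, 315.6], 0.48)]), ('cup', [([300.8, 345.7], 0.84)]), ('lock_pin', [([292.6, 345.9], 0.62)])]
```

Request:
apply_moves(
  targets="0 0 0 -0.1 0 1.5 7; 0 0 0 -0.2 0 4 7; 0 0 0 -0.2 0 7 7; 0 0 0 -0.2 0 9 7; 0 0 0 -0.2 0 10.3 7",
)

```text
time: 23.75
tool_pos: [640.4, -30.4, 82.7]
tcp_rot: [-179.8, -0.1, 110.0]
ft_force: [-0.1, -0.3, 0.2]
finger_gap: 69.9
```

```bash
python3 st.py; python3 - <<'E'
from h import *
s,o=look("w12",["tab_top"])
print("tip @z=-48:",np.round(wproj(pose(s)[0]+[0,0,48],s),1))
cv2.imwrite("pics/v12.png",cv2.imread("pics/w12.png"))
E
```

```text
t 23.75 out -74.98 tilt ok [-0.445 -0.16  -0.117] gap 69.9 Fz -0.2 lat 0.4 T -0.01 p [640.4 -30.4  82.7] j [  -7.   18.   85.   -0.   77. -117.]
tab_top [([281.7, 223.1], 0.94)]
tip @z=-48: [277.5 278. ]
```

View pics/v12.png

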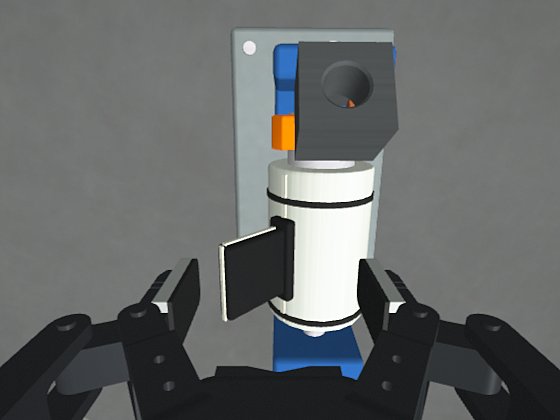

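Request:
apply_moves(
  targets="0 0 0 0 0 0.3 7; 0 0 0 0 0 0.6 7; 0 0 0 0 0 0.9 7; 0 0 0 0 0 1.1 7; 0 0 0 0 0 1.2 7",
)

```text
time: 24.35
tool_pos: [642.4, -30.6, 74.5]
tcp_rot: [180.0, 0.0, 110.0]
ft_force: [-0.1, -1.0, 0.3]
finger_gap: 69.9
```

Request:
apply_moves(
  targets="0 0 0 0.2 0 -0.05 6.6; 0 0 0 0.4 0 -0.1 6.2; 0 0 0 0.6 0 -0.15 5.8; 0 0 0 0.8 0 -0.2 5.4; 0 0 0 1 0 -0.25 5",
)

```text
time: 24.85
tool_pos: [640.0, -21.9, 78.2]
tcp_rot: [179.9, 0.1, 110.0]
ft_force: [1.4, -2.3, 2.5]
finger_gap: 50.1
```

```bash
python3 st.py; python3 - <<'E'
from h import *
s,o=look("w13",["tab_top"])
print("upright tab top",np.round([wproj(np.array([634.8+.68,-7.9-1.9,85+66*np.cos(k)])-66*np.sin(k)*np.array([-.342,.94,0]),s) for k in (0,.2,.4,.6,.8)],0).tolist())
E
```

```text
t 24.85 out -80.11 tilt ok [-0.438 -0.162 -0.117] gap 50.1 Fz -2.5 lat 2.7 T -0.0 p [640.  -21.9  78.2] j [  -7.   18.   86.   -0.   76. -116.]
tab_top [([296.2, 222.2], 0.98)]
upright tab top [[311.0, 313.0], [309.0, 277.0], [303.0, 244.0], [294.0, 217.0], [283.0, 196.0]]
```

Request:
apply_moves(
  targets="0 0 0 0.2 0 0 4.5; 0 0 0 0.4 0 0 4; 0 0 0 0.6 0 -0.05 3.5; 0 0 0 0.8 0 -0.1 3; 0 0 0 1 0 -0.15 2.5",
)

```text
time: 25.45
tool_pos: [635.1, -11.3, 78.1]
tcp_rot: [-180.0, -0.0, 110.0]
ft_force: [-0.6, -0.5, 0.3]
finger_gap: 24.9
```

```bash
python3 st.py; python3 - <<'E'
from h import *
s,o=look("w14",["tab_top","bore_mouth"])
print("upright tab top",np.round([wproj(np.array([634.8+.68,-7.9-1.9,85+66*np.cos(k)])-66*np.sin(k)*np.array([-.342,.94,0]),s) for k in (0,.2,.4,.6,.8)],0).tolist())
print("mouth pred",np.round(wproj([557.8+.7,-36-1.9,145.8],s)))
E
```

```text
t 25.45 out -79.78 tilt ok [-0.442 -0.161 -0.117] gap 24.9 Fz -0.3 lat 0.8 T -0.0 p [635.1 -11.3  78.1] j [  -6.   17.   86.    0.   77. -116.]
tab_top [([308.3, 257.5], 0.56)]
bore_mouth [([79.2, 287.1], 0.85)]
upright tab top [[313.0, 281.0], [311.0, 246.0], [305.0, 214.0], [296.0, 188.0], [285.0, 169.0]]
mouth pred [ 75. 282.]
```

```bash
cat > ax.py <<'E'
import sys
from h import *
def axis_off(name,s,rows):
    im=cv2.imread(f"pics/{name}.png").astype(int);m,T=cam("wrist",s);Rt=np.array(m['T_tool_cam'])[:3,:3];out=[]
    for r in rows:
        w=np.where(im[r].min(1)>165)[0];w=w[(w>180)&(w<420)]
        if len(w)<20: continue
        an=[np.arctan2(*(Rt@np.array([(c-m['cx'])/m['fx'],-(r-m['cy'])/m['fy'],-1]))[[0,2]]) for c in(w[0]-.5,w[-1]+.5)]
        H=s['tool_pos'][2]+181-85;out.append((r,w[0],w[-1],round(float(H*np.tan(np.mean(an))),1),round(float(H*np.sin(np.diff(an)[0]/2)),1)))
    return out
if __name__=="__main__":
    s=sense();print(*axis_off(sys.argv[1],s,range(int(sys.argv[2]),int(sys.argv[3]),8)),sep="\n")
E
python3 ax.py w14 130 300
```

```text
(138, np.int64(232), np.int64(357), 8.1, 31.3)
(146, np.int64(240), np.int64(357), 10.2, 29.5)
(154, np.int64(329), np.int64(356), 33.1, 6.9)
(162, np.int64(257), np.int64(356), 14.5, 25.4)
(170, np.int64(242), np.int64(355), 10.4, 29.1)
(178, np.int64(240), np.int64(354), 9.7, 29.6)
(186, np.int64(240), np.int64(354), 9.8, 29.8)
(194, np.int64(239), np.int64(353), 9.3, 30.0)
(202, np.int64(331), np.int64(353), 34.2, 5.9)
(210, np.int64(240), np.int64(352), 9.4, 29.9)
(218, np.int64(241), np.int64(351), 9.5, 29.6)
(226, np.int64(241), np.int64(351), 9.6, 29.8)
(234, np.int64(241), np.int64(350), 9.4, 29.7)
(242, np.int64(241), np.int64(350), 9.4, 29.9)
(250, np.int64(242), np.int64(349), 9.5, 29.6)
(258, np.int64(288), np.int64(349), 22.6, 17.1)
(266, np.int64(216), np.int64(348), 2.2, 36.8)
(274, np.int64(251), np.int64(347), 11.7, 27.2)
(282, np.int64(251), np.int64(347), 11.8, 27.4)
(290, np.int64(227), np.int64(329), 0.0, 29.4)
(298, np.int64(235), np.int64(321), 0.0, 25.1)
```

```bash
python3 - <<'E'
import cv2
for n,r in(("w12",190),("w14",190),("w14",230)):
    im=cv2.imread(f"pics/{n}.png");print(n,r,[tuple(int(x) for x in im[r,c]) for c in range(216,400,5)])
E
```

```text
w12 190 [(117, 119, 117), (119, 120, 119), (117, 118, 116), (118, 118, 117), (103, 103, 96), (167, 166, 156), (167, 168, 158), (166, 167, 155), (166, 167, 157), (166, 168, 157), (134, 135, 124), (138, 148, 143), (147, 157, 152), (167, 180, 176), (241, 250, 250), (194, 207, 199), (211, 221, 217), (216, 225, 220), (225, 235, 230), (232, 241, 236), (237, 245, 242), (244, 249, 247), (244, 250, 247), (247, 251, 250), (246, 251, 248), (248, 251, 249), (251, 253, 251), (251, 253, 252), (250, 252, 251), (248, 252, 250), (243, 249, 246), (244, 253, 250), (176, 176, 164), (116, 116, 115), (118, 120, 119), (118, 119, 116), (118, 121, 118)]
w14 190 [(172, 171, 161), (170, 171, 159), (172, 172, 161), (133, 144, 138), (154, 164, 159), (171, 183, 178), (191, 204, 198), (209, 221, 215), (221, 230, 226), (228, 237, 233), (235, 242, 239), (241, 249, 248), (235, 245, 244), (244, 249, 247), (249, 252, 251), (251, 253, 252), (251, 253, 251), (252, 254, 252), (251, 253, 252), (252, 253, 252), (250, 253, 252), (250, 253, 252), (246, 251, 249), (245, 250, 248), (201, 216, 210), (178, 180, 168), (181, 179, 167), (179, 179, 166), (116, 117, 118), (121, 123, 121), (122, 123, 121), (122, 124, 121), (122, 122, 121), (122, 122, 121), (124, 124, 122), (126, 126, 125), (124, 124, 123)]
w14 230 [(171, 172, 161), (172, 173, 160), (172, 171, 162), (162, 163, 153), (148, 158, 154), (168, 180, 173), (191, 203, 197), (209, 222, 217), (229, 237, 233), (36, 35, 33), (37, 38, 36), (40, 38, 38), (39, 39, 38), (40, 40, 38), (39, 39, 39), (251, 253, 252), (251, 253, 252), (253, 254, 253), (251, 253, 252), (252, 254, 253), (250, 253, 251), (247, 251, 249), (244, 249, 247), (239, 246, 243), (180, 179, 167), (179, 179, 168), (181, 181, 170), (183, 183, 170), (122, 122, 121), (122, 122, 121), (122, 125, 123), (120, 122, 119), (121, 122, 120), (122, 122, 121), (120, 121, 120), (120, 121, 119), (122, 124, 122)]
```

Request:
apply_moves(
  targets="0 0 0 0.1 0 -0.1 2.3; 0 0 0 0.2 0 -0.3 2; 0 0 0 0.28 0 -0.4 1.7; 0 0 0 0.28 0 -0.4 1.4; 0 0 0 0.28 0 -0.4 1.2",
)

```text
time: 26.1
tool_pos: [634.6, -9.1, 82.5]
tcp_rot: [180.0, 0.0, 110.0]
ft_force: [-0.2, -0.6, 0.7]
finger_gap: 11.9
```

Request:
apply_moves(
  targets="0 0 0 0 0 0 1.1; 0 0 0 0 0 0 1; 0 0 0 0 0 0 0.9; 0 0 0 0 0 0 0.8; 0 0 0 0 0 0 0.7",
  force=20,
)

```text
time: 26.6
tool_pos: [634.6, -9.0, 82.5]
tcp_rot: [180.0, 0.0, 110.0]
ft_force: [1.4, -0.6, 1.9]
finger_gap: 7.9
```

```bash
python3 st.py; python3 - <<'E'
from h import *
s,o=look("w15",["tab_top","bore_mouth"])
im=cv2.imread("pics/w15.png").astype(int)
for r in(170,190,215):
    d=(im[r,:,1]-im[r,:,0]>3)&(im[r,:,2]>110);w=np.where(d)[0];w=w[(w>200)&(w<400)];print(r,w.min(),w.max())
E
```

```text
t 26.6 out -76.07 tilt ok [-0.441 -0.161 -0.117] gap 7.9 Fz -1.9 lat 1.6 T 0.2 p [634.6  -9.   82.5] j [  -5.   17.   86.    0.   77. -115.]
tab_top [([306.1, 280.3], 0.88)]
bore_mouth [([78.1, 277.7], 0.67)]
170 226 332
190 229 329
215 228 329
```

Request:
apply_moves(
  targets="0 0 0 0 0 0 1.2; 0 0 0 0 0 0 1.8; 0 0 0 0 0 0 2.5; 0 0 0 0 0 -0.3 3; 0 0 0 0 0 -0.8 3",
)

```text
time: 27.25
tool_pos: [634.1, -9.1, 90.1]
tcp_rot: [-180.0, -0.0, 110.0]
ft_force: [-0.9, -0.5, -0.8]
finger_gap: 30.3
```

Request:
apply_moves(
  targets="0 0 0 0 0 -1 3; 0 0 0 0 0 -3 3; 0 0 0 0 0 -5.5 3; 0 0 0 0 0 -8 3; 0 0 0 0 0 -10 3",
)

```text
time: 27.75
tool_pos: [635.2, -9.1, 193.4]
tcp_rot: [179.9, 0.1, 110.0]
ft_force: [-0.1, 0.1, 0.3]
finger_gap: 29.8
```

```bash
python3 st.py; python3 - <<'E'
from h import *
s,o=look("w16",["tab_top","bore_mouth","rotator"])
im=cv2.imread("pics/w16.png").astype(int)
for r in range(140,320,15):
    d=(im[r,:,1]-im[r,:,0]>3)&(im[r,:,2]>110);w=np.where(d)[0];w=w[(w>210)&(w<350)]
    k=np.where((im[r,:,:].max(1)<75))[0];k=k[(k>225)&(k<330)]
    print(r,(w.min(),w.max()) if len(w) else None,"dark",(k.min(),k.max(),len(k)) if len(k) else None)
p=pose(s)[0]
print("pred tab",[np.round(wproj(np.array([p[0],p[1],85+66*np.cos(k)])-66*np.sin(k)*np.array([-.342,.94,0]),s),0).tolist() for k in(-.1,0,.1)])
for n in("top","scene"):
    snapshot(n);print(n,[(q,[(np.round(d['at'],1).tolist(),round(d['confidence'],2)) for d in place_of(n,q)[:1]]) for q in("rotator","tab_top","cup","lock_pin","pin_grip")])
print(sense()['time'])
E
```

```text
t 27.75 out 21.64 tilt ok [-0.438 -0.161 -0.117] gap 29.8 Fz -0.3 lat 0.1 T 0.02 p [635.2  -9.1 193.4] j [  -5.   13.   79.   -0.   88. -115.]
tab_top [([214.8, 279.3], 0.91)]
bore_mouth [([96.4, 281.2], 0.73)]
rotator [([152.4, 279.8], 0.7)]
140 (np.int64(247), np.int64(311)) dark None
155 (np.int64(247), np.int64(312)) dark None
170 (np.int64(247), np.int64(311)) dark None
185 (np.int64(247), np.int64(311)) dark (np.int64(271), np.int64(286), 12)
200 (np.int64(248), np.int64(310)) dark (np.int64(271), np.int64(286), 12)
215 (np.int64(248), np.int64(310)) dark (np.int64(271), np.int64(286), 12)
230 (np.int64(250), np.int64(308)) dark (np.int64(248), np.int64(309), 8)
245 (np.int64(252), np.int64(343)) dark None
260 (np.int64(229), np.int64(332)) dark (np.int64(239), np.int64(317), 14)
275 (np.int64(230), np.int64(333)) dark (np.int64(235), np.int64(321), 22)
290 (np.int64(219), np.int64(338)) dark (np.int64(231), np.int64(325), 30)
305 None dark (np.int64(226), np.int64(329), 34)
pred tab [[214.0, 287.0], [215.0, 278.0], [214.0, 268.0]]
top [('rotator', [([203.6, 279.6], 0.82)]), ('tab_top', [([190.2, 275.4], 0.9)]), ('cup', [([243.0, 355.3], 0.88)]), ('lock_pin', [([198.0, 374.3], 0.58)]), ('pin_grip', [([251.6, 360.6], 0.64)])]
scene [('rotator', [([250.4, 297.0], 0.85)]), ('tab_top', [([201.7, 300.4], 0.49)]), ('cup', [([299.5, 343.6], 0.61)]), ('lock_pin', [([292.7, 350.3], 0.48)]), ('pin_grip', [([287.4, 340.0], 0.5)])]
28.55
```

```bash
python3 -c "
from bench import *
hand_in();print(sense()['time'])"
```

```text
the job is handed in; nothing more can be done
the job is handed in; nothing more can be done
```

The lock pin is out of its bore, leaning tip down in the cup, and the drum's tab points straight up. I handed the job in at about 28.6 s on the robot's clock; it reports no verdict.

- **Pin:** I worked it out with 12 back-and-forth twists of about 0.7 rad each, pulling roughly 2 mm per radian. The force was mostly 8–13 N at the ends of the strokes, but once read about 14 N, just over the 13 N drag limit. The rotator showed no clear movement, within a few mm.
- **Cup:** I set the pin down tip first and let go. The picture taken after release shows it leaning inside the upright cup, with the tip about 25 mm from the centre line. I estimate the lean at about 0.75 rad from the geometry; I did not measure it.
- **Drum:** I pushed the tab up with one finger and then squared it between the jaws. In the last wrist image the tab's centre is at column 278.5–279.3 and the drum's axis at 279, so it is upright within about 0.03 rad. The gripper had opened and risen 10 cm clear.

**Checks that disagreed or failed:**
- **Finger length:** the finger ends were about 40 mm short of the stated TCP. My first close and twist therefore caught nothing, and I corrected for this from the images.
- **Last pin fix:** the final top-camera reading for the pin landed on the microtube rack. The scene camera and the earlier wrist picture place it in the cup, so I took that reading as a false one.
- **Bystanders:** I did not check the jar, well plate and microtube rack again at the end. No move went near the jar or the well plate. The pin and gripper worked over the cup, whose centre is about 15 cm from the rack's, and no force readings there suggested contact.

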